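# Back the ratchet wheel off one notch

### The arm

A 6-joint arm with a two-finger parallel gripper is mounted at the origin on a cart in front of the work surface, level with it; the furniture and walls round the work are solid. World frame = base frame: x ahead of the robot, y to its left, z up, the work surface at z = 0. Lengths are in m, angles in rad, forces in N, time in s.
With the tool pointing down it reaches from about 0.3 to 0.775 m from the base axis. Payload 14.6 kg.
Tool frame: the origin (TCP) lies on the front face of the gripper's body, between the roots of the fingers; the fingertips stand 97 mm ahead of it and the grasp point (between the pads) lies 78 mm ahead of it; z points along the fingers, y is the direction in which the jaws open and shut (so a half turn about z gives the same grasp; the last joint's range is limited). The gripper opens to 94 mm and grips with 3 to 60 N. Pads are 16 mm wide; open, the fingers measure 119 mm over their backs; the gripper's body (75 mm by 177 mm) begins 78 mm behind the grasp point.
Start: joints at [-1.284, 0.3, 1.521, -0, 1.321, -0.067], TCP at [0.191, -0.516, 0.303] pointing down, gripper open.
Joint ranges: [-3.03, 3.03], [-0.79, 2.21], [0.23, 2.52], [-1.04, 4.18], [0, 3.07], [-2.55, 2.55]. Speed limits (rad/s): [2.22, 2.22, 2.57, 3.14, 3.14, 3.14].

### API

Orientations are given as [roll, pitch, yaw] about the fixed x, y, z axes, in that order (R = Rz(yaw) Ry(pitch) Rx(roll)).
In Python, from station import ctrl gives the robot as it stands. The module is installed in compiled form; this text tells all that it offers.
- The arm moves only by the shell command python3 -m pendant 'ROWS' [FORCE]. ROWS is JSON, a list of rows, each an object of numbers: "rx", "ry", "rz": the turn, a rotation vector about the tool's x, y, z each as a share of 4 degrees, from -1 to 1; "tx", "ty", "tz": the shift along the tool's x, y, z each as a share of 0.04 m, from -1 to 1; "grip": the gripper command: -1 is fully open, 1 is shut, values between are in proportion. A call has 1 to 8 rows; each row shifts and turns the pose as measured when the row begins, along the tool's axes as they then stand; what a row does not reach is not made up. A row lasts 1/12 s, in which the tool goes at most 41.7 mm and 7.16 degrees, less where a joint would pass 70% of its speed; a pose out of reach is approached as far as the arm can. A call with a number of a shift or a turn outside -1 to 1 is refused whole. A call with a gripper value outside its range is refused whole. The fingers move at their own pace and stop on an object; FORCE is the grip in N (left out, the last holds). Time passes only in rows, so rows that do not move let the fingers close. It gives the time, the measured TCP pose, the force and the opening at its end, in the units of the state.
- ctrl.get_obs(): the state, without advancing time (a new reading comes with each control period).
- ctrl.camera(name): name is "scene" or "top" or "wrist"; returns a dict with "pixels" (420x560x3 uint8, blue, green, red), "fx", "fy", "cx", "cy" (pixels), "world_from_camera" (4x4, takes a point from camera to world coordinates). Camera axes: x right, y up, looking along -z (the intrinsics and any distortion apply to the point x, -y, -z); pixel columns grow to the right and rows downward; lengths in m; the calibration is good to about 2 mm. The wrist camera is an equidistant fisheye: a pixel r from the principal point sees the ray r / f radians off the axis. A picture is of the moment at which its call begins. There is no depth.
- ctrl.hand_in(): hands the job in, once; it reports no verdict.
The state is a dict: "time_s": time; "qpos": joint angles; "joint_vel": joint speeds; "tau": joint torques, N m; "ee_pos": TCP position; "eef_rot": TCP orientation; "force": force on the tool from outside, world axes, zero at the start; "moment": the same for the moment, N m; "grip_width": finger opening in m.
Only numpy, scipy, OpenCV 4.12 (cv2) and the standard library are available. Lean on these libraries where they do the work, as an engineer would, in place of code of your own. Each camera call takes 0.05 s, during which the arm holds its last target.

### The job

The ratchet wheel of the indexing table has been fed one notch too far. With a fingertip, push the pawl's upright leg over so that its nose lifts out of the teeth and it stays thrown back, then push the wheel by one of its pegs backward (clockwise seen from above) by exactly one notch, a tenth of a turn, and push the pawl over again so that its nose drops fully down between the teeth. Pick nothing up: the orange ring stays lying on the middle of the wheel and the things round the table stay where they are.

Things in the scene. Friction and masses are not known exactly. Their poses are not given: they have to be found in the camera images.
- index_base: grey base plate, 235x215x12 mm, screwed to the plywood board (top 125 mm above the worktop) on which all stands; carries wheel and pawl. Heights in this list are above the board's top. Origin on the board, under the wheel's axis, z up; x runs roughly away from the robot, y to its left (yaw varies). The pawl sits beside the wheel on the -y side.
- index_wheel (a joint): turn of the flat-lying ratchet wheel, rad: about 0 at the start, grows BACKWARD = clockwise from above. One notch = 36 deg = 0.628 rad (10 teeth). The nose sits fully down within 4 deg of a notch; further forward it rides a ramp, further back it lands on a tooth top. Friction only (1.5 N at a peg): stays where left. With the pawl down it cannot go backward.
- index_pawl (a joint): angle of the pawl, rad: 0 = nose fully down between two teeth, 1.22 (70 deg) = thrown right back on its stop. Moved by gravity alone, it tips over at about 0.62: below that it falls to 0, above it falls to 1.22 and stays.
- wheel_hub (a point): centre of the top face of the wheel (aluminium, 188 mm diameter), 34 mm above the board; turns with the wheel. Rim: 10 saw teeth, tops 43 mm above the board, between 75 and 94 mm radius. Five upright steel pegs, 12 mm diameter, 50 mm tall (from 34 to 84 mm above the board), stand 72 deg apart on a 56 mm radius about the hub.
- peg_1 (a point): tip (84 mm above the board) of the peg that starts on the wheel's left: in the base's frame about 108 deg from base x toward base y; one notch backward brings it to 72 deg, so it moves along base +x.
- pawl_pin (a point): hinge pin of the pawl, along base y, 60 mm above the board at base x -58, y -84 mm, between two grey cheeks (27 mm over all, tops 71 mm up). The pawl is a dark steel bell-crank, its two legs a V open upward. Gap above the V is free for a fingertip.
- pawl_thumb (a point): end of the pawl's upright thumb leg (12 mm wide; pad 24 mm wide, 10 mm thick), 48 mm from the pin, 106 mm above the board when the nose is down, leaning 15 deg to base -x. Pushing it toward base -x lifts the nose; thrown back it lies level along base -x.
- pawl_nose (a point): underside of the pawl's nose, 63 mm from the pin, 35 mm above the board when down. The nose leg (12 mm wide) points along base +x to the teeth; thrown back it stands up at 60 deg, its end 55 mm above the pin, and pushing it toward base +x drops it again.
- ring_on_wheel: loose orange ring, 70 mm across, 12 mm thick, lying flat in the middle of the wheel and riding with it; origin at the centre of its underside
- near_valve: a stainless valve body with an orange ring, 72x97 mm, 106 mm high, loose, standing beside the work; origin at the centre of its underside
- dish: a small steel dish of nuts, 69 mm across, 20 mm high, loose, standing beside the work; origin at the centre of its underside
- oil: an oil dropper bottle, 38 mm across, 126 mm high, loose, standing beside the work; origin at the centre of its underside
- key: a black hex key lying flat, 30x92x6 mm, loose, lying beside the work; origin at the centre of its underside

How it is judged:
On the way, in this order (a step that is already met when the one before it is completed fails the run):
1. the pawl is thrown back out of the teeth, the wheel not yet turned (value of joint index_pawl above 0.9 rad and value of joint index_wheel between -0.15 and 0.15 rad), for 0.2 s.
2. the wheel is pushed backward while the pawl is thrown back (value of joint index_pawl above 0.9 rad and value of joint index_wheel above 0.4 rad), for 0.2 s.
At the end, for the whole second after the job is handed in: the wheel rests one notch (0.628 rad) back from where it began, read on its joint between 0.50 and 0.755 rad; the pawl's nose is down between the teeth (pawl below 0.05 rad); the ring lies on the wheel within 20 mm of its centre (value of joint index_wheel between 0.5 and 0.755 rad and value of joint index_pawl below 0.05 rad and velocity of joint index_wheel between -0.05 and 0.05 rad/s and horizontal distance between ring_on_wheel and wheel_hub below 0.02 m and height (world z) of ring_on_wheel below 0.165 m); the robot touches nothing.
It fails at once if the ring is lifted off the wheel (height (world z) of ring_on_wheel above 0.175 m).
It fails at once if a thing standing beside the table is moved by more than 30 mm, lifted or knocked over (distance of any of near_valve, dish, oil, key from where it was at the start of the episode above 0.03 m or angle between any of near_valve, oil, dish's own z axis and vertical above 0.35 rad).
It also fails if it takes over 58 s, if anything falls off the work surface, if the arm or the gripper's body presses on something with over 40 N, if the wrist force passes 120 N, or if a joint passes its speed limit or range.

## Working session

There is one attempt and no reset: what is moved stays moved. The work goes in short steps, Python scripts to look and compute and a shell command to move; the robot and the scene stay as the last step left them, time stands still between calls to the robot, and variables do not carry over. Pictures are saved under pics/ and viewed, and the job is handed in when it is done.

```bash
mkdir -p pics; ls; python3 - <<'E'
from station import ctrl
import cv2,numpy as np
np.set_printoptions(precision=4,suppress=True)
o=ctrl.get_obs(); print(o)
for n in ["scene","top","wrist"]:
    c=ctrl.camera(n); cv2.imwrite(f"pics/{n}0.png",c["pixels"]); print(n,c["fx"],c["fy"],c["cx"],c["cy"],{k:v for k,v in c.items() if k not in("pixels",)})
E
```

```text
pics
{'time_s': 0.0, 'qpos': array([-1.2836,  0.3005,  1.5216,  0.    ,  1.3207, -0.0666]), 'joint_vel': array([ 0.002 , -0.0002,  0.0012, -0.0011, -0.0014, -0.0002]), 'tau': array([  0.0014, -53.1808, -35.2729,   0.0709,   0.0245,  -0.0001]), 'ee_pos': array([ 0.1905, -0.5158,  0.3021]), 'eef_rot': array([-3.1404, -0.0001,  0.3538]), 'force': array([-0.632 ,  0.343 ,  0.0621]), 'moment': array([0.0112, 0.0457, 0.0011]), 'grip_width': 0.09419710721100802}
scene 391.2161345978617 391.2161345978617 274.9103788947432 210.03429030832646 {'fx': 391.2161345978617, 'fy': 391.2161345978617, 'cx': 274.9103788947432, 'cy': 210.03429030832646, 'world_from_camera': array([[-0.6602,  0.3606, -0.6589, -0.2116],
       [-0.7507, -0.2868,  0.5952,  0.7086],
       [ 0.0256,  0.8876,  0.46  ,  0.7534],
       [ 0.    ,  0.    ,  0.    ,  1.    ]])}
top 433.38262048334104 433.38262048334104 275.6263865806873 207.5104178326044 {'fx': 433.38262048334104, 'fy': 433.38262048334104, 'cx': 275.6263865806873, 'cy': 207.5104178326044, 'world_from_camera': array([[-0.004 ,  0.9955, -0.0945,  0.4686],
       [-0.9999, -0.005 , -0.0106, -0.0063],
       [-0.011 ,  0.0945,  0.9955,  1.2287],
       [ 0.    ,  0.    ,  0.    ,  1.    ]])}
wrist 325.19226210127806 325.19226210127806 282.800339856585 204.34485633363096 {'fx': 325.19226210127806, 'fy': 325.19226210127806, 'cx': 282.800339856585, 'cy': 204.34485633363096, 'world_from_camera': array([[ 0.3459,  0.9115,  0.2225,  0.2537],
       [-0.9383,  0.3362,  0.0817, -0.4925],
       [-0.0003, -0.237 ,  0.9715,  0.3843],
       [ 0.    ,  0.    ,  0.    ,  1.    ]])}
```

View pics/scene0.png

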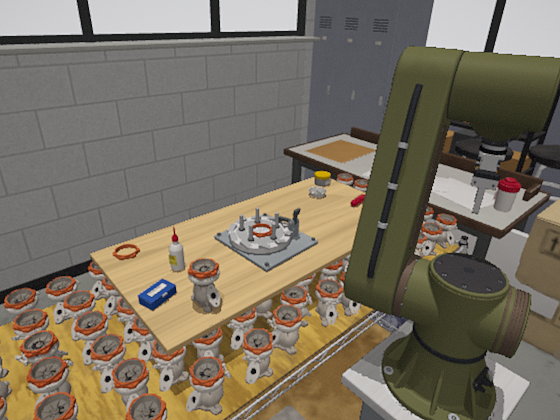

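View pics/top0.png

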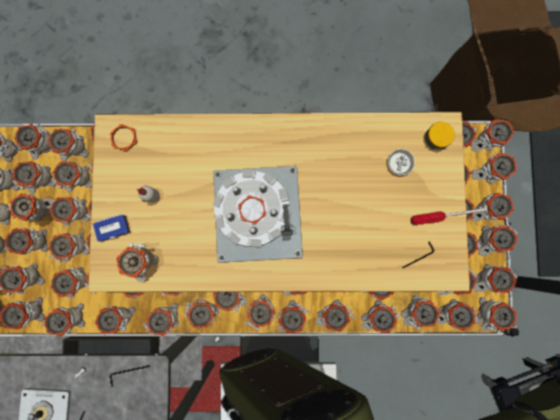

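The scene view shows the wheel with pegs and the pawl sticking up at about (296,214). In the top view the plate's corners are near (214,169), (298,165), (302,258), (219,262), with the orange ring at (252,210) and the pawl at (287,220).

```bash
python3 - <<'E'
import cv2
t=cv2.imread("pics/top0.png"); s=cv2.imread("pics/scene0.png")
cv2.imwrite("pics/top0z.png",cv2.resize(t[155:275,200:320],None,fx=5,fy=5,interpolation=cv2.INTER_CUBIC))
cv2.imwrite("pics/scene0z.png",cv2.resize(s[170:280,200:330],None,fx=5,fy=5,interpolation=cv2.INTER_CUBIC))
E
```

```text
(no output)
```

View pics/top0z.png

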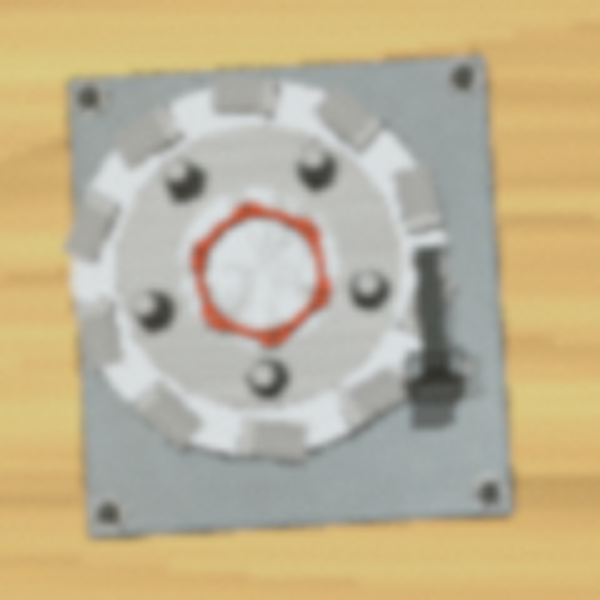

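View pics/scene0z.png

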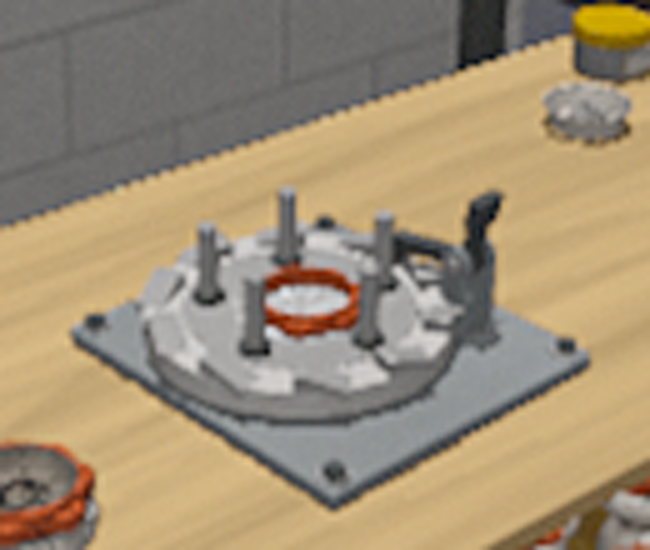

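```bash
cat > h.py <<'E'
import numpy as np
def ray(c,u,v):
    d=np.array([(u-c["cx"])/c["fx"],-(v-c["cy"])/c["fy"],-1.]); M=c["world_from_camera"]; return M[:3,3],M[:3,:3]@d
def onz(c,u,v,z):
    o,d=ray(c,u,v); return o+d*(z-o[2])/d[2]
def proj(c,p):
    M=c["world_from_camera"]; q=M[:3,:3].T@(np.asarray(p)-M[:3,3]); return c["cx"]-c["fx"]*q[0]/q[2], c["cy"]+c["fy"]*q[1]/q[2]
E
python3 - <<'E'
from station import ctrl; from h import *; import cv2
np.set_printoptions(precision=4,suppress=True)
c=ctrl.camera("top"); s=ctrl.camera("scene")
z=lambda u,v:(200+(u+.5)/5-.5,155+(v+.5)/5-.5)
P=[onz(c,*z(*k),.137) for k in [(68,78),(484,55),(513,513),(92,538)]]
print(np.array(P)); 
for i in range(4): d=P[(i+1)%4]-P[i]; print(np.hypot(*d[:2]),np.degrees(np.arctan2(d[1],d[0])))
T=np.array([onz(c,*z(*k),.209) for k in [(184,174),(317,165),(370,283),(266,375),(152,304)]])
print(T); print(T.mean(0)); print(np.hypot(*(T-T.mean(0))[:,:2].T),np.degrees(np.arctan2(*(T-T.mean(0))[:,1::-1].T)))
# ring
hsv=cv2.cvtColor(c["pixels"],cv2.COLOR_BGR2HSV); m=((hsv[...,0]<10)&(hsv[...,1]>150)).astype(np.uint8)
m[:,:225]=0;m[:,280:]=0;m[:180]=0;m[240:]=0
ct=max(cv2.findContours(m,0,2)[0],key=cv2.contourArea); (u,v),r=cv2.minEnclosingCircle(ct); print("ring",onz(c,u,v,.171),r/433*1.06)
print("dish, key etc", onz(c,400,162,.135),onz(c,148,194,.2))
E
```

```text
[[ 0.6688  0.1645  0.137 ]
 [ 0.6795 -0.0481  0.137 ]
 [ 0.4471 -0.0606  0.137 ]
 [ 0.4354  0.1502  0.137 ]]
0.21287439152029888 -87.13903465657778
0.23272325164033442 -176.91306209174942
0.2111636689204306 93.16376764598758
0.23385222135974368 3.5057240718000435
[[0.6091 0.0976 0.209 ]
 [0.6131 0.0344 0.209 ]
 [0.5567 0.0094 0.209 ]
 [0.5135 0.0585 0.209 ]
 [0.5472 0.1124 0.209 ]]
[0.5679 0.0625 0.209 ]
[0.0541 0.0532 0.0542 0.0546 0.0541] [  40.46    -31.8834 -101.9393 -175.8482  112.4734]
ring [0.5865 0.0421 0.171 ] 0.005193314904704105
dish, key etc [ 0.6875 -0.3126  0.135 ] [0.6004 0.3108 0.2   ]
```

```bash
cat >> h.py <<'E'
HUB=np.array([.568,.0625]); YAW=np.radians(3.3)
def b2w(x,y,z):
    c,s=np.cos(YAW),np.sin(YAW); return np.array([HUB[0]+c*x-s*y,HUB[1]+s*x+c*y,.125+z])
def need(x,y,tipz,o):
    "shares in tool axes to bring fingertip to base (x,y), world z tipz"
    from scipy.spatial.transform import Rotation as R
    w=b2w(x,y,0); t=np.array([w[0],w[1],tipz+.097]); r=R.from_euler("xyz",o["eef_rot"]).as_matrix()
    return r.T@(t-o["ee_pos"])/.04
E
python3 - <<'E'
from station import ctrl; from h import *; import cv2
np.set_printoptions(precision=3,suppress=True)
pts=dict(pin=(-58,-84,60),thumb=(-70.4,-84,106),nose=(0,-84,35),peg1=(-17.3,53.3,84),hub=(0,0,34),p2=(45,33,84),p5=(-56,0,84))
for n,off,f,sz in (("top",(200,155),5,120),("scene",(200,165),5,120)):
    c=ctrl.camera(n); im=cv2.resize(c["pixels"][off[1]:off[1]+sz,off[0]:off[0]+sz+10],None,fx=f,fy=f,interpolation=cv2.INTER_CUBIC)
    for k,p in pts.items():
        w=b2w(*np.array(p)/1000); u,v=proj(c,w); q=(int((u-off[0]+.5)*f),int((v-off[1]+.5)*f)); cv2.drawMarker(im,q,(255,0,255),0,12,1); print(n,k,w,q)
    cv2.imwrite(f"pics/{n}_ov.png",im)
E
```

```text
top pin [ 0.515 -0.025  0.185] (442, 373)
top thumb [ 0.503 -0.025  0.231] (445, 396)
top nose [ 0.573 -0.021  0.16 ] (434, 259)
top peg1 [0.548 0.115 0.209] (147, 303)
top hub [0.568 0.062 0.159] (264, 269)
top p2 [0.611 0.098 0.209] (183, 170)
top p5 [0.512 0.059 0.209] (264, 378)
scene pin [ 0.515 -0.025  0.185] (470, 281)
scene thumb [ 0.503 -0.025  0.231] (489, 220)
scene nose [ 0.573 -0.021  0.16 ] (400, 282)
scene peg1 [0.548 0.115 0.209] (254, 296)
scene hub [0.568 0.062 0.159] (302, 329)
scene p2 [0.611 0.098 0.209] (210, 247)
scene p5 [0.512 0.059 0.209] (369, 290)
```

View pics/top_ov.png

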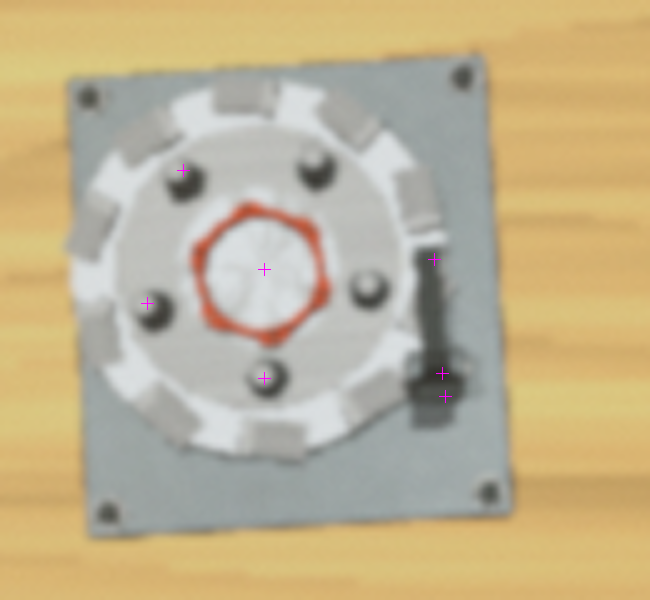

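View pics/scene_ov.png

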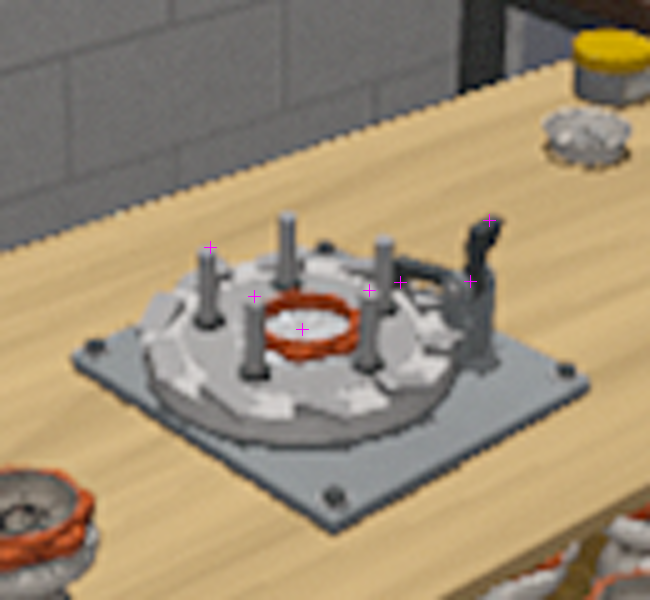

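```bash
python3 - <<'E'
from station import ctrl; from h import *
np.set_printoptions(precision=3,suppress=True)
o=ctrl.get_obs(); print(need(-.034,-.081,.27,o), (o["eef_rot"][2]-YAW)/np.radians(4))
E
```

```text
[12.458 -8.606 -1.61 ] 4.243545509017161
```

```bash
python3 -m pendant '[{"rz":1,"tz":-0.4,"grip":1},{"rz":1,"tz":-0.4,"grip":1},{"rz":1,"tz":-0.4,"grip":1},{"rz":1,"tz":-0.4,"grip":1},{"rz":0.25,"grip":1}]' 20; python3 - <<'E'
from station import ctrl; from h import *
np.set_printoptions(precision=3,suppress=True)
o=ctrl.get_obs(); print(o["eef_rot"],need(-.034,-.081,.27,o), (o["eef_rot"][2]-YAW)/np.radians(4))
E
```

```text
[-3.141  0.     0.354] [12.458 -8.606 -1.61 ] 4.243545509017161$[0]: bad value
```

```bash
python3 -m pendant '[{"rx":0,"ry":0,"rz":1,"tx":0,"ty":0,"tz":-0.4,"grip":1},{"rx":0,"ry":0,"rz":1,"tx":0,"ty":0,"tz":-0.4,"grip":1},{"rx":0,"ry":0,"rz":1,"tx":0,"ty":0,"tz":-0.4,"grip":1},{"rx":0,"ry":0,"rz":1,"tx":0,"ty":0,"tz":-0.4,"grip":1},{"rx":0,"ry":0,"rz":0.25,"tx":0,"ty":0,"tz":0,"grip":1}]' 20; python3 - <<'E'
from station import ctrl; from h import *
np.set_printoptions(precision=3,suppress=True)
o=ctrl.get_obs(); print(o["eef_rot"],need(-.034,-.081,.27,o), (o["eef_rot"][2]-YAW)/np.radians(4))
E
```

```text
time_s: 0.77
ee_pos: [0.1904, -0.5156, 0.3677]
eef_rot: [-3.138, 0.001, 0.045]
force: [0.8, 0.5, -0.2]
grip_width: 0.0643
[-3.138  0.001  0.045] [  9.251 -11.981   0.051] -0.1851661918936138
```

```bash
python3 -m pendant '[{"rx":0,"ry":0,"rz":0,"tx":0.6,"ty":-0.79,"tz":0,"grip":1},{"rx":0,"ry":0,"rz":0,"tx":0.6,"ty":-0.79,"tz":0,"grip":1},{"rx":0,"ry":0,"rz":0,"tx":0.6,"ty":-0.79,"tz":0,"grip":1},{"rx":0,"ry":0,"rz":0,"tx":0.6,"ty":-0.79,"tz":0,"grip":1},{"rx":0,"ry":0,"rz":0,"tx":0.6,"ty":-0.79,"tz":0,"grip":1},{"rx":0,"ry":0,"rz":0,"tx":0.6,"ty":-0.79,"tz":0,"grip":1},{"rx":0,"ry":0,"rz":0,"tx":0.6,"ty":-0.79,"tz":0,"grip":1},{"rx":0,"ry":0,"rz":0,"tx":0.6,"ty":-0.79,"tz":0,"grip":1}]'; python3 - <<'E'
from station import ctrl; from h import *
np.set_printoptions(precision=3,suppress=True)
o=ctrl.get_obs(); print(o["eef_rot"],need(-.034,-.081,.27,o), (o["eef_rot"][2]-YAW)/np.radians(4))
E
```

```text
time_s: 1.43
ee_pos: [0.3721, -0.247, 0.361]
eef_rot: [-3.135, 0.004, 0.045]
force: [0.7, -1.3, 0.1]
grip_width: 0.0112
[-3.135  0.004  0.045] [ 4.417 -5.474 -0.13 ] -0.17624391954228816
```

```bash
python3 -m pendant '[{"rx":0,"ry":0,"rz":0,"tx":0.65,"ty":-0.76,"tz":-0.05,"grip":1},{"rx":0,"ry":0,"rz":0,"tx":0.65,"ty":-0.76,"tz":-0.05,"grip":1},{"rx":0,"ry":0,"rz":0,"tx":0.65,"ty":-0.76,"tz":-0.05,"grip":1},{"rx":0,"ry":0,"rz":0,"tx":0.65,"ty":-0.76,"tz":-0.05,"grip":1},{"rx":0,"ry":0,"rz":-0.18,"tx":0.65,"ty":-0.76,"tz":-0.05,"grip":1},{"rx":0,"ry":0,"rz":0,"tx":0.65,"ty":-0.76,"tz":0,"grip":1},{"rx":0,"ry":0,"rz":0,"tx":0.5,"ty":-0.6,"tz":0,"grip":1},{"rx":0,"ry":0,"rz":0,"tx":0,"ty":0,"tz":0,"grip":1}]'; python3 - <<'E'
from station import ctrl; from h import *
np.set_printoptions(precision=3,suppress=True)
o=ctrl.get_obs(); print(o["eef_rot"],need(-.034,-.081,.27,o), (o["eef_rot"][2]-YAW)/np.radians(4))
E
```

```text
time_s: 2.1
ee_pos: [0.5424, -0.0142, 0.3647]
eef_rot: [-3.132, 0.008, 0.077]
force: [-0.3, -1.0, -0.9]
grip_width: 0.0
[-3.132  0.008  0.077] [-0.103  0.145 -0.058] 0.28083293643823987
```

```bash
python3 -m pendant '[{"rx":-0.13,"ry":0.1,"rz":0.28,"tx":-0.1,"ty":0.15,"tz":0,"grip":1},{"rx":0,"ry":0,"rz":0,"tx":0,"ty":0,"tz":0,"grip":1}]'; python3 - <<'E'
from station import ctrl; from h import *; import cv2
np.set_printoptions(precision=3,suppress=True)
o=ctrl.get_obs(); print(o["eef_rot"],need(-.034,-.081,.206,o), (o["eef_rot"][2]-YAW)/np.radians(4))
s=ctrl.camera("scene")["pixels"]; w=ctrl.camera("wrist")["pixels"]
cv2.imwrite("pics/s1.png",cv2.resize(s[150:270,200:350],None,fx=5,fy=5,interpolation=cv2.INTER_CUBIC)); cv2.imwrite("pics/w1.png",w)
E
```

```text
time_s: 2.27
ee_pos: [0.5388, -0.0197, 0.3623]
eef_rot: [3.141, 0.003, 0.061]
force: [0.4, -0.7, 0.4]
grip_width: 0.0003
[3.141 0.003 0.061] [0.001 0.015 1.482] 0.05433405823416824
```

View pics/s1.png

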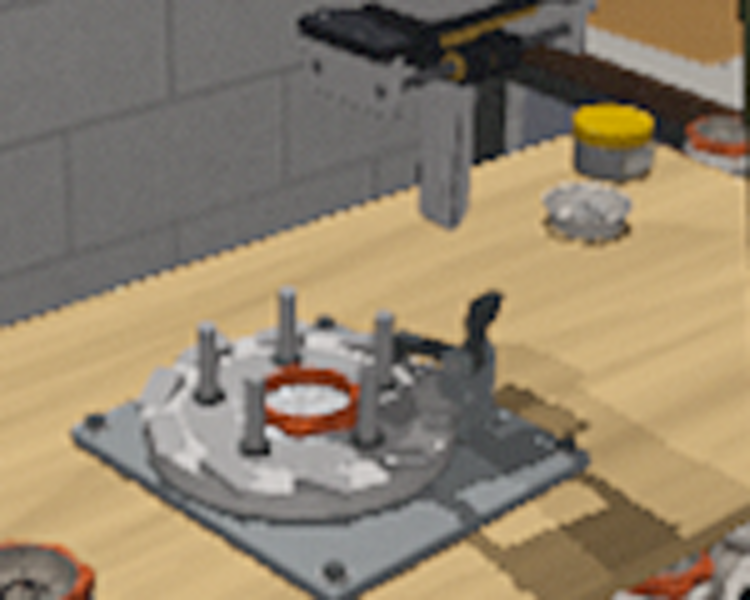

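View pics/w1.png

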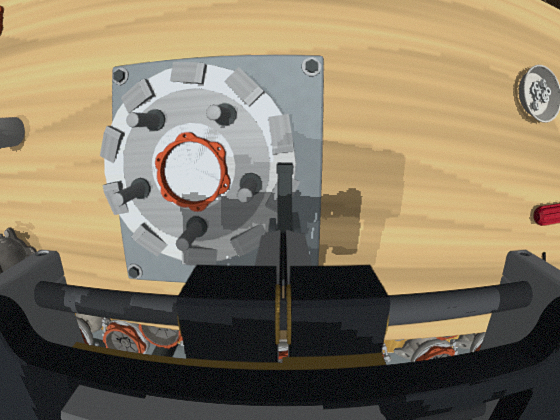

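The scene view shows the closed fingertips (445,225) above the wheel side of the pawl. In the wrist view the nose leg (column 285) lines up with the gap between the fingers (column 283). Next I descend.

```bash
python3 -m pendant '[{"rx":0,"ry":0,"rz":0,"tx":0,"ty":0,"tz":0.5,"grip":1},{"rx":0,"ry":0,"rz":0,"tx":0,"ty":0,"tz":0.5,"grip":1},{"rx":0,"ry":0,"rz":0,"tx":0,"ty":0,"tz":0.35,"grip":1},{"rx":0,"ry":0,"rz":0,"tx":0,"ty":0,"tz":0.1,"grip":1},{"rx":0,"ry":0,"rz":0,"tx":0,"ty":0,"tz":0,"grip":1}]'; python3 - <<'E'
from station import ctrl; from h import *; import cv2
np.set_printoptions(precision=3,suppress=True)
o=ctrl.get_obs(); print(o["eef_rot"],need(-.034,-.081,.206,o), (o["eef_rot"][2]-YAW)/np.radians(4))
s=ctrl.camera("scene")["pixels"]; 
cv2.imwrite("pics/s2.png",cv2.resize(s[150:270,200:350],None,fx=5,fy=5,interpolation=cv2.INTER_CUBIC))
E
```

```text
time_s: 2.78
ee_pos: [0.5367, -0.0252, 0.3047]
eef_rot: [3.141, -0.001, 0.055]
force: [-0.5, -0.4, -0.0]
grip_width: 0.0007
[ 3.141 -0.001  0.055] [ 0.057 -0.12   0.042] -0.03518811360100434
```

View pics/s2.png

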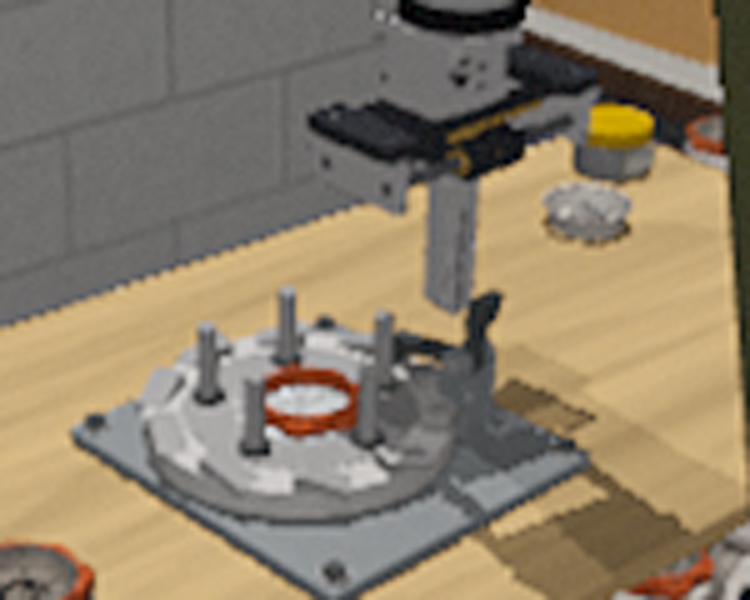

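```bash
python3 -m pendant '[{"rx":0,"ry":0,"rz":0,"tx":-0.2,"ty":-0.1,"tz":0.03,"grip":1},{"rx":0,"ry":0,"rz":0,"tx":-0.2,"ty":0,"tz":0,"grip":1},{"rx":0,"ry":0,"rz":0,"tx":-0.2,"ty":0,"tz":0,"grip":1},{"rx":0,"ry":0,"rz":0,"tx":-0.2,"ty":0,"tz":0,"grip":1},{"rx":0,"ry":0,"rz":0,"tx":-0.2,"ty":0,"tz":0,"grip":1}]'; python3 - <<'E'
from station import ctrl; from h import *; import cv2
np.set_printoptions(precision=3,suppress=True)
o=ctrl.get_obs(); print(o["force"],o["eef_rot"],need(-.098,-.081,.206,o), (o["eef_rot"][2]-YAW)/np.radians(4))
s=ctrl.camera("scene")["pixels"]; 
cv2.imwrite("pics/s3.png",cv2.resize(s[150:270,200:350],None,fx=5,fy=5,interpolation=cv2.INTER_CUBIC))
E
```

```text
time_s: 3.25
ee_pos: [0.4952, -0.0251, 0.3076]
eef_rot: [3.14, -0.008, 0.054]
force: [0.5, -0.1, -0.2]
grip_width: 0.0007
[ 0.538 -0.141 -0.16 ] [ 3.14  -0.008  0.054] [-0.507 -0.054  0.111] -0.05757511461593868
```

View pics/s3.png

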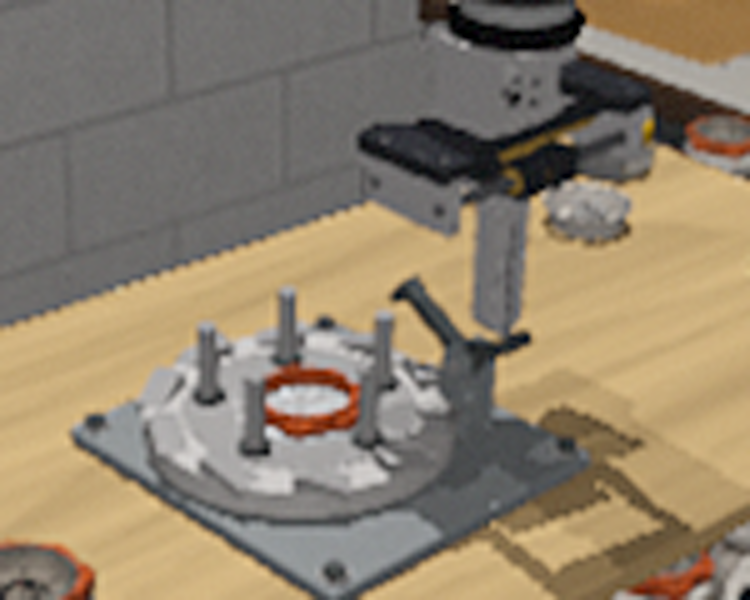

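The pawl is thrown back: the nose stands up at (405,290), the thumb lies level at (515,340), and there is no contact force. I go up and over to peg 1.

```bash
python3 -m pendant '[{"rx":0,"ry":0,"rz":0,"tx":0,"ty":0,"tz":-0.7,"grip":1},{"rx":0,"ry":0.1,"rz":0,"tx":0,"ty":0,"tz":-0.8,"grip":1},{"rx":0,"ry":0,"rz":0,"tx":0,"ty":0,"tz":-0.3,"grip":1},{"rx":0,"ry":0,"rz":0,"tx":0,"ty":0,"tz":0,"grip":1}]'; python3 - <<'E'
from station import ctrl; from h import *; import cv2
np.set_printoptions(precision=3,suppress=True)
o=ctrl.get_obs(); print(o["force"],o["eef_rot"],need(-.042,.054,.27,o), (o["eef_rot"][2]-YAW)/np.radians(4))
s=ctrl.camera("scene")["pixels"]; 
cv2.imwrite("pics/s4.png",cv2.resize(s[150:270,200:350],None,fx=5,fy=5,interpolation=cv2.INTER_CUBIC))
E
```

```text
time_s: 3.63
ee_pos: [0.4913, -0.0253, 0.3829]
eef_rot: [3.14, -0.013, 0.053]
force: [-0.8, 0.0, 0.3]
grip_width: 0.0004
[-0.758  0.01   0.298] [ 3.14  -0.013  0.053] [ 0.969 -3.437  0.404] -0.06510946745741365
```

View pics/s4.png

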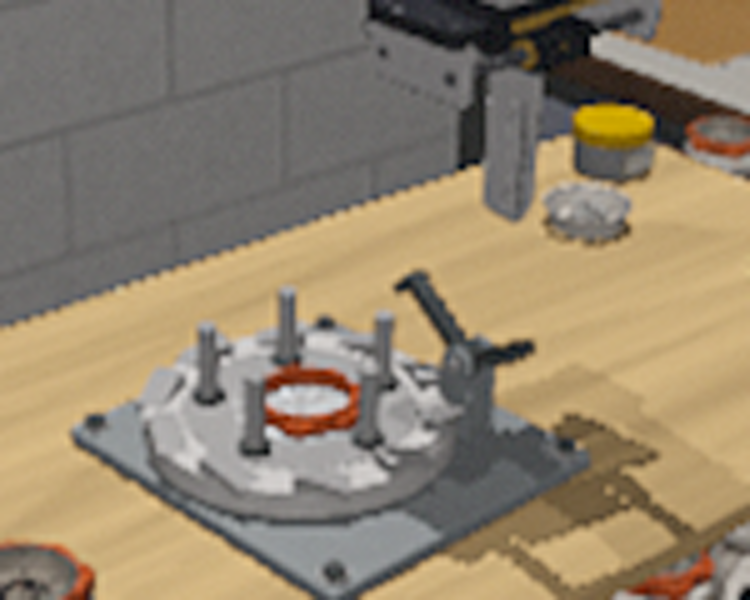

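```bash
python3 -m pendant '[{"rx":0,"ry":-0.18,"rz":0,"tx":0.2,"ty":-0.7,"tz":0,"grip":1},{"rx":0,"ry":0,"rz":0,"tx":0.2,"ty":-0.7,"tz":0.1,"grip":1},{"rx":0,"ry":0,"rz":0,"tx":0.2,"ty":-0.7,"tz":0.1,"grip":1},{"rx":0,"ry":0,"rz":0,"tx":0.2,"ty":-0.7,"tz":0.1,"grip":1},{"rx":0,"ry":0,"rz":0,"tx":0.15,"ty":-0.6,"tz":0,"grip":1},{"rx":0,"ry":0,"rz":0,"tx":0,"ty":0,"tz":0,"grip":1}]'; python3 - <<'E'
from station import ctrl; from h import *; import cv2
np.set_printoptions(precision=3,suppress=True)
o=ctrl.get_obs(); print(o["force"],o["eef_rot"],need(-.042,.054,.182,o), (o["eef_rot"][2]-YAW)/np.radians(4))
E
```

```text
time_s: 4.18
ee_pos: [0.5219, 0.1167, 0.3622]
eef_rot: [3.139, 0.007, 0.048]
force: [-0.5, -0.1, -0.8]
grip_width: 0.0003
[-0.481 -0.085 -0.842] [3.139 0.007 0.048] [0.04  0.063 2.079] -0.13268771039049135
```

```bash
python3 -m pendant '[{"rx":0,"ry":0,"rz":-0.13,"tx":0,"ty":0.05,"tz":0.6,"grip":1},{"rx":0,"ry":0,"rz":0,"tx":0,"ty":0,"tz":0.6,"grip":1},{"rx":0,"ry":0.05,"rz":0,"tx":0,"ty":0,"tz":0.6,"grip":1},{"rx":0,"ry":0,"rz":0,"tx":0,"ty":0,"tz":0.25,"grip":1},{"rx":0,"ry":0,"rz":0,"tx":0,"ty":0,"tz":0,"grip":1}]'; python3 - <<'E'
from station import ctrl; from h import *; import cv2
np.set_printoptions(precision=3,suppress=True)
o=ctrl.get_obs(); print(o["force"],o["eef_rot"],need(.003,.054,.182,o), (o["eef_rot"][2]-YAW)/np.radians(4))
s=ctrl.camera("scene")["pixels"]; 
cv2.imwrite("pics/s5.png",cv2.resize(s[150:270,200:350],None,fx=5,fy=5,interpolation=cv2.INTER_CUBIC))
E
```

```text
time_s: 4.6
ee_pos: [0.5193, 0.1147, 0.271]
eef_rot: [3.138, 0.01, 0.061]
force: [-0.7, -0.1, -0.5]
grip_width: 0.0002
[-0.711 -0.105 -0.544] [3.138 0.01  0.061] [ 1.212  0.027 -0.212] 0.053869584525904006
```

View pics/s5.png

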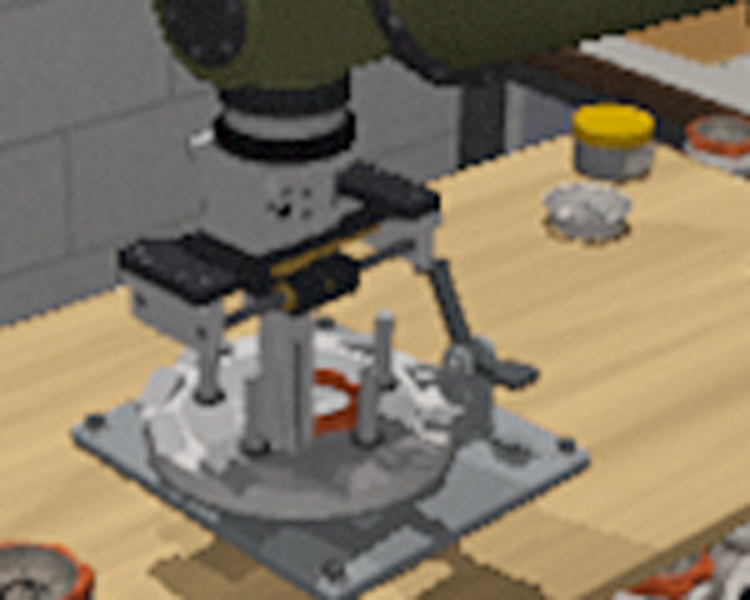

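```bash
python3 -m pendant '[{"rx":0,"ry":0.1,"rz":0,"tx":0.1,"ty":0,"tz":-0.2,"grip":1},{"rx":0,"ry":0,"rz":0,"tx":0.2,"ty":0,"tz":0,"grip":1},{"rx":0,"ry":0,"rz":0,"tx":0.2,"ty":0,"tz":0,"grip":1},{"rx":0,"ry":0,"rz":0,"tx":0.15,"ty":0,"tz":0,"grip":1},{"rx":0,"ry":0,"rz":0,"tx":0.15,"ty":0,"tz":0,"grip":1},{"rx":0,"ry":0,"rz":0,"tx":0,"ty":0,"tz":0,"grip":1}]'; python3 - <<'E'
from station import ctrl; from h import *; import cv2
np.set_printoptions(precision=3,suppress=True)
o=ctrl.get_obs(); print(o["force"],o["eef_rot"],need(.003,.054,.182,o), (o["eef_rot"][2]-YAW)/np.radians(4))
s=ctrl.camera("scene")["pixels"]; 
cv2.imwrite("pics/s6.png",cv2.resize(s[150:270,200:350],None,fx=5,fy=5,interpolation=cv2.INTER_CUBIC))
E
```

```text
time_s: 5.15
ee_pos: [0.5546, 0.1165, 0.2842]
eef_rot: [3.139, -0.0, 0.061]
force: [0.5, 0.1, -0.1]
grip_width: 0.0002
[ 0.47   0.122 -0.099] [ 3.139 -0.     0.061] [0.33  0.018 0.131] 0.047895151667647476
```

View pics/s6.png

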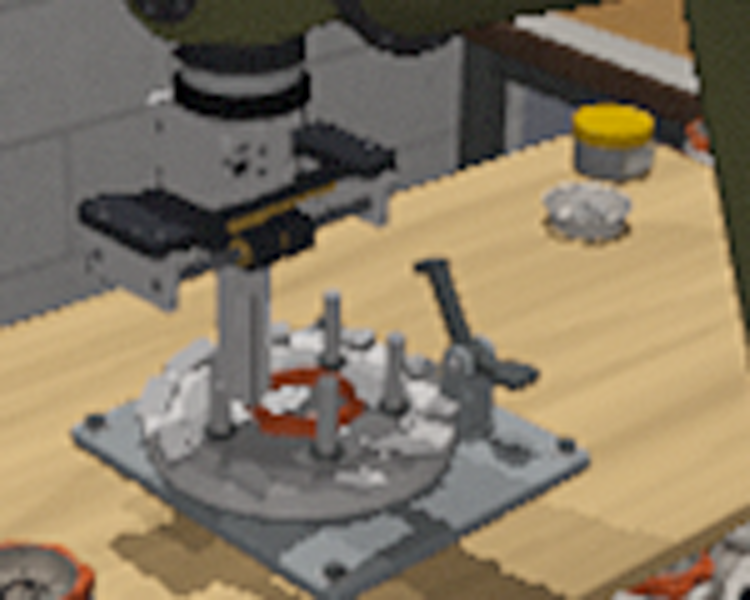

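```bash
python3 -m pendant '[{"rx":0,"ry":0,"rz":0,"tx":0.12,"ty":0,"tz":0,"grip":1},{"rx":0,"ry":0,"rz":0,"tx":0.1,"ty":0,"tz":0,"grip":1},{"rx":0,"ry":0,"rz":0,"tx":0,"ty":0,"tz":0,"grip":1},{"rx":0,"ry":0,"rz":0,"tx":0,"ty":0,"tz":0,"grip":1}]'; python3 - <<'E'
from station import ctrl; from h import *; import cv2
np.set_printoptions(precision=3,suppress=True)
o=ctrl.get_obs(); print(o["force"],o["eef_rot"],need(.003,.054,.182,o), (o["eef_rot"][2]-YAW)/np.radians(4))
s=ctrl.camera("scene"); 
cv2.imwrite("pics/s7.png",cv2.resize(s["pixels"][150:270,200:350],None,fx=5,fy=5,interpolation=cv2.INTER_CUBIC))
for a in (0,-72,-144,144): print(a,(np.array(proj(s,b2w(.056*np.cos(np.radians(a)),.056*np.sin(np.radians(a)),.084)))-[200,150]+.5)*5)
E
```

```text
time_s: 5.53
ee_pos: [0.5639, 0.1168, 0.2848]
eef_rot: [3.139, -0.001, 0.061]
force: [-0.6, 1.1, 0.1]
grip_width: 0.0006
[-0.583  1.133  0.102] [ 3.139 -0.001  0.061] [0.098 0.011 0.144] 0.04507695431701158
0 [240.101 298.595]
-72 [347.871 293.602]
-144 [397.103 340.754]
144 [314.545 378.158]
```

View pics/s7.png

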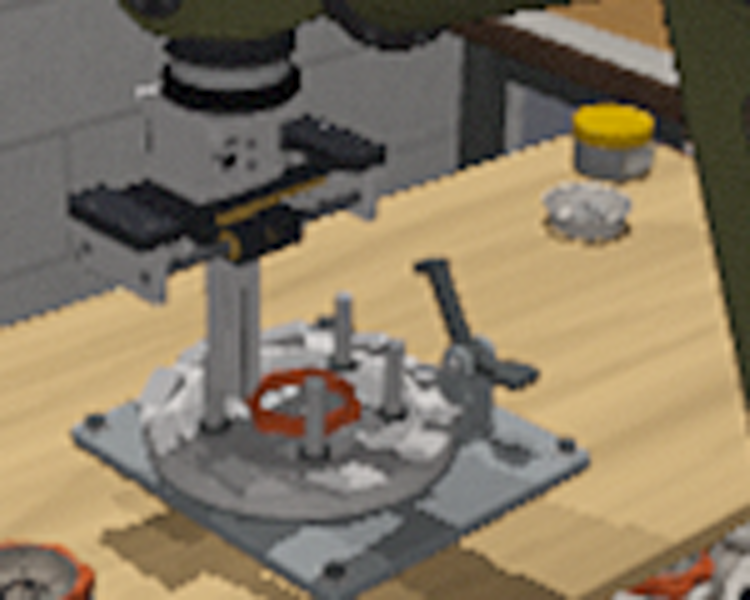

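```bash
python3 -m pendant '[{"rx":0,"ry":0,"rz":0,"tx":-0.2,"ty":0,"tz":0,"grip":1},{"rx":0,"ry":0,"rz":0,"tx":-0.2,"ty":0,"tz":-0.5,"grip":1},{"rx":0,"ry":0,"rz":0,"tx":0,"ty":0,"tz":-0.9,"grip":1},{"rx":0,"ry":0,"rz":0,"tx":0,"ty":0,"tz":-0.9,"grip":1},{"rx":0,"ry":0,"rz":0,"tx":-0.7,"ty":0,"tz":-0.2,"grip":1},{"rx":0,"ry":0,"rz":0,"tx":-0.9,"ty":0,"tz":0,"grip":1},{"rx":0,"ry":0,"rz":0,"tx":-0.9,"ty":0,"tz":0,"grip":1},{"rx":0,"ry":0,"rz":0,"tx":0,"ty":0,"tz":0,"grip":1}]'; python3 - <<'E'
from station import ctrl; from h import *; import cv2
np.set_printoptions(precision=3,suppress=True)
o=ctrl.get_obs(); print(o["force"],o["eef_rot"],need(-.080,-.081,.27,o), (o["eef_rot"][2]-YAW)/np.radians(4))
s=ctrl.camera("scene"); t=ctrl.camera("top")
cv2.imwrite("pics/s8.png",cv2.resize(s["pixels"][150:270,200:350],None,fx=5,fy=5,interpolation=cv2.INTER_CUBIC))
cv2.imwrite("pics/t8.png",cv2.resize(t["pixels"][155:275,200:320],None,fx=5,fy=5,interpolation=cv2.INTER_CUBIC))
E
```

```text
time_s: 6.25
ee_pos: [0.4396, 0.1093, 0.3879]
eef_rot: [3.139, -0.0, 0.061]
force: [-0.1, -0.0, 0.3]
grip_width: 0.0002
[-0.111 -0.04   0.332] [ 3.139 -0.     0.061] [1.126 3.38  0.531] 0.04212571289227065
```

View pics/s8.png

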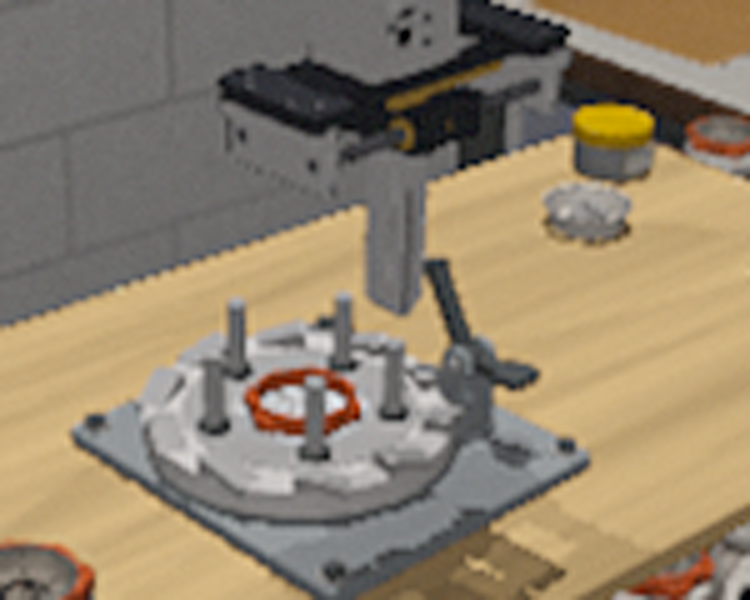

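View pics/t8.png

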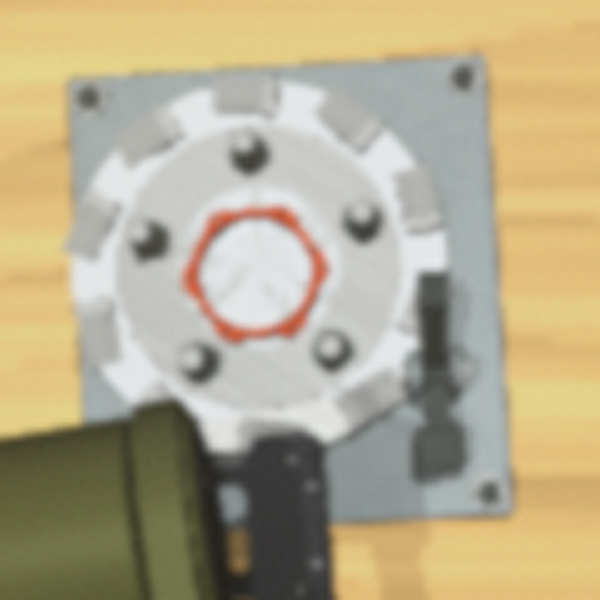

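```bash
python3 - <<'E'
from station import ctrl; from h import *; import cv2
np.set_printoptions(precision=2,suppress=True)
c=ctrl.camera("top")
def bl(f,pts):
    g=cv2.cvtColor(cv2.imread(f),cv2.COLOR_BGR2GRAY); out=[]
    for u,v in pts:
        p=(g[v-26:v+27,u-26:u+27]<115).astype(np.uint8); n,l,st,ce=cv2.connectedComponentsWithStats(p); k=1+np.argmax(st[1:,4]); out.append(ce[k]+[u-26,v-26])
    return np.array(out)
z=lambda u,v:(200+(u+.5)/5-.5,155+(v+.5)/5-.5)
A=bl("pics/top0z.png",[(184,180),(317,170),(370,290),(266,380),(153,310)])
B=bl("pics/t8.png",[(249,153),(364,222),(333,350),(199,363),(150,240)])
H=[(184,174),(317,165),(370,283),(266,375),(152,304)]; H2=[(249,147),(364,216),(333,345),(199,358),(150,234)]
for Q1,Q2,zz in ((A,B,.185),(H,H2,.209)):
    r=[]
    for Q in (Q1,Q2):
        T=np.array([onz(c,*z(*q),zz) for q in Q])[:,:2]; d=T-T.mean(0); a=np.degrees(np.arctan2(d[:,1],d[:,0])); r.append(a); print(T.mean(0)*1000,np.hypot(*d.T)*1000,a)
    e=(r[0]-r[1]+180)%360-180; print(e,e.mean())
E
```

```text
[564.9   62.07] [55.4  54.06 54.57 54.7  54.1 ] [  40.9   -30.3  -104.01 -173.78  112.8 ]
[564.83  62.04] [55.17 53.48 55.86 53.5  54.69] [   5.51  -67.57 -139.7   149.4    75.89]
[35.39 37.27 35.68 36.82 36.91] 36.414090120250336
[567.91  62.47] [54.13 53.18 54.24 54.59 54.08] [  40.46  -31.88 -101.94 -175.85  112.47]
[568.   61.9] [54.09 53.84 53.54 54.3  53.18] [   5.11  -67.55 -139.23  148.69   76.4 ]
[35.35 35.67 37.29 35.46 36.07] 35.969835536467215
```

The wheel has turned 36.0–36.4°, so it is on the notch. Now the pawl.

```bash
python3 -m pendant '[{"rx":0,"ry":0,"rz":0.04,"tx":0.25,"ty":0.7,"tz":0,"grip":1},{"rx":0,"ry":0,"rz":0,"tx":0.25,"ty":0.7,"tz":0,"grip":1},{"rx":0,"ry":0,"rz":0,"tx":0.25,"ty":0.7,"tz":0,"grip":1},{"rx":0,"ry":0,"rz":0,"tx":0.25,"ty":0.7,"tz":0.1,"grip":1},{"rx":0,"ry":0,"rz":0,"tx":0.2,"ty":0.6,"tz":0.1,"grip":1},{"rx":0,"ry":0,"rz":0,"tx":0,"ty":0,"tz":0,"grip":1}]'; python3 - <<'E'
from station import ctrl; from h import *; import cv2
np.set_printoptions(precision=3,suppress=True)
o=ctrl.get_obs(); print(o["force"],o["eef_rot"],need(-.078,-.081,.208,o), (o["eef_rot"][2]-YAW)/np.radians(4))
E
```

```text
time_s: 6.9
ee_pos: [0.5068, -0.0292, 0.3768]
eef_rot: [3.14, 0.002, 0.061]
force: [-0.4, -0.2, -0.2]
grip_width: 0.0007
[-0.383 -0.183 -0.234] [3.14  0.002 0.061] [-0.287 -0.18   1.796] 0.044211211751499994
```

```bash
python3 -m pendant '[{"rx":0,"ry":0,"rz":0,"tx":-0.29,"ty":-0.18,"tz":0.1,"grip":1},{"rx":0,"ry":0,"rz":0,"tx":0,"ty":0,"tz":0.5,"grip":1},{"rx":0,"ry":0,"rz":0,"tx":0,"ty":0,"tz":0.5,"grip":1},{"rx":0,"ry":0,"rz":0,"tx":0,"ty":0,"tz":0.4,"grip":1},{"rx":0,"ry":0,"rz":0,"tx":0,"ty":0,"tz":0.15,"grip":1},{"rx":0,"ry":0,"rz":0,"tx":0,"ty":0,"tz":0,"grip":1}]'; python3 - <<'E'
from station import ctrl; from h import *; import cv2
np.set_printoptions(precision=3,suppress=True)
o=ctrl.get_obs(); print(o["force"],o["eef_rot"],need(-.078,-.081,.208,o), (o["eef_rot"][2]-YAW)/np.radians(4))
s=ctrl.camera("scene"); 
cv2.imwrite("pics/s9.png",cv2.resize(s["pixels"][150:270,200:350],None,fx=5,fy=5,interpolation=cv2.INTER_CUBIC))
E
```

```text
time_s: 7.4
ee_pos: [0.4986, -0.0245, 0.3048]
eef_rot: [3.141, 0.006, 0.056]
force: [0.0, 0.5, -0.6]
grip_width: 0.0003
[ 0.001  0.536 -0.636] [3.141 0.006 0.056] [-0.094 -0.046 -0.005] -0.02198253612869776
```

View pics/s9.png

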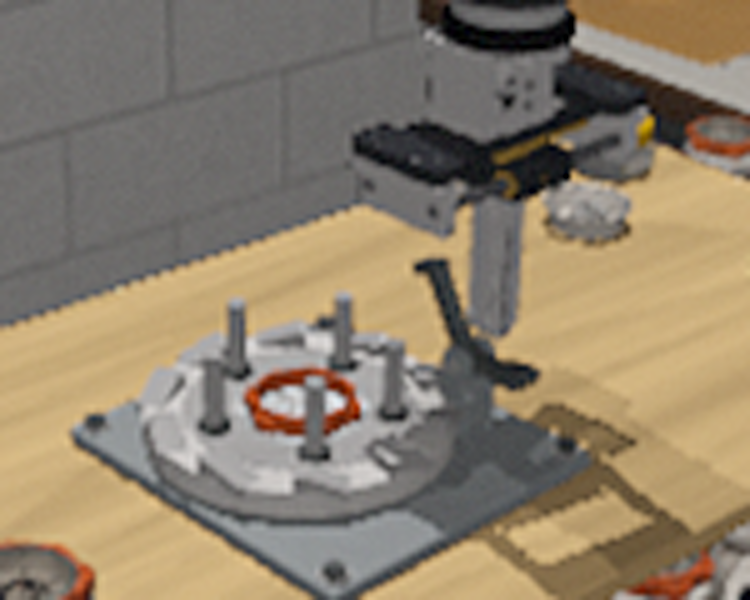

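The fingertip (495,335) is in the V, behind the standing nose leg. I push it over.

```bash
python3 -m pendant '[{"rx":0,"ry":0,"rz":0,"tx":0.25,"ty":0,"tz":0,"grip":1},{"rx":0,"ry":0,"rz":0,"tx":0.25,"ty":0,"tz":0,"grip":1},{"rx":0,"ry":0,"rz":0,"tx":0.25,"ty":0,"tz":0,"grip":1},{"rx":0,"ry":0,"rz":0,"tx":0.2,"ty":0,"tz":0,"grip":1},{"rx":0,"ry":0,"rz":0,"tx":0.2,"ty":0,"tz":0,"grip":1}]'; python3 - <<'E'
from station import ctrl; from h import *; import cv2
np.set_printoptions(precision=3,suppress=True)
o=ctrl.get_obs(); print(o["force"],o["eef_rot"],need(-.02,-.081,.208,o), (o["eef_rot"][2]-YAW)/np.radians(4))
s=ctrl.camera("scene"); 
cv2.imwrite("pics/s10.png",cv2.resize(s["pixels"][150:270,200:350],None,fx=5,fy=5,interpolation=cv2.INTER_CUBIC))
E
```

```text
time_s: 7.87
ee_pos: [0.5478, -0.0214, 0.31]
eef_rot: [3.14, 0.002, 0.056]
force: [0.0, 0.2, 0.5]
grip_width: 0.0005
[0.031 0.211 0.508] [3.14  0.002 0.056] [ 0.126 -0.041  0.125] -0.01819057270110682
```

View pics/s10.png

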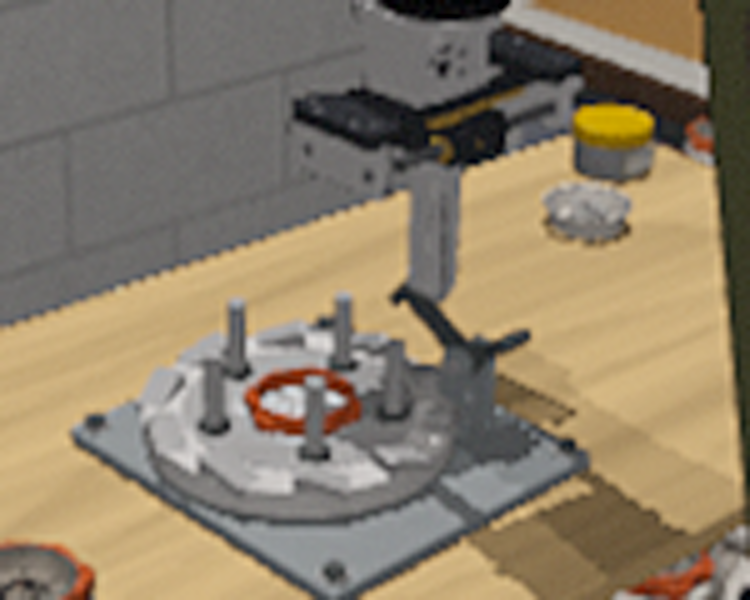

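Part way: the nose end is at (400,295), still against the finger. I keep pushing, and lower a little.

```bash
python3 -m pendant '[{"rx":0,"ry":0,"rz":0,"tx":0.2,"ty":0,"tz":0.05,"grip":1},{"rx":0,"ry":0,"rz":0,"tx":0.2,"ty":0,"tz":0.05,"grip":1},{"rx":0,"ry":0,"rz":0,"tx":0.1,"ty":0,"tz":0,"grip":1},{"rx":0,"ry":0,"rz":0,"tx":0,"ty":0,"tz":0,"grip":1}]'; python3 - <<'E'
from station import ctrl; from h import *; import cv2
np.set_printoptions(precision=3,suppress=True)
o=ctrl.get_obs(); print(o["force"],o["eef_rot"],need(-.02,-.081,.208,o), (o["eef_rot"][2]-YAW)/np.radians(4))
s=ctrl.camera("scene"); 
cv2.imwrite("pics/s11.png",cv2.resize(s["pixels"][150:270,200:350],None,fx=5,fy=5,interpolation=cv2.INTER_CUBIC))
E
```

```text
time_s: 8.25
ee_pos: [0.5707, -0.02, 0.3084]
eef_rot: [3.139, -0.002, 0.057]
force: [-0.2, 0.2, -0.0]
grip_width: 0.0005
[-0.184  0.189 -0.002] [ 3.139 -0.002  0.057] [-0.449 -0.037  0.085] -0.011921447290418797
```

View pics/s11.png

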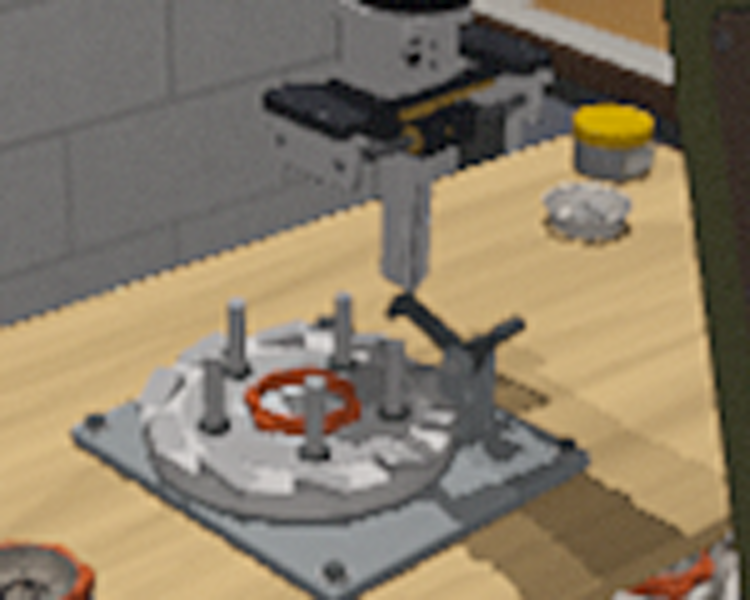

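The nose end sits just under the fingertip near its balance point, at about 25°. Pressing down a little will take it past.

```bash
python3 -m pendant '[{"rx":0,"ry":0,"rz":0,"tx":0,"ty":0,"tz":0.15,"grip":1},{"rx":0,"ry":0,"rz":0,"tx":0,"ty":0,"tz":0.15,"grip":1},{"rx":0,"ry":0,"rz":0,"tx":0,"ty":0,"tz":0.1,"grip":1},{"rx":0,"ry":0,"rz":0,"tx":0,"ty":0,"tz":0,"grip":1}]'; python3 - <<'E'
from station import ctrl; from h import *; import cv2
np.set_printoptions(precision=3,suppress=True)
o=ctrl.get_obs(); print(o["force"],o["eef_rot"],need(-.02,-.081,.208,o), (o["eef_rot"][2]-YAW)/np.radians(4))
s=ctrl.camera("scene"); 
cv2.imwrite("pics/s12.png",cv2.resize(s["pixels"][150:270,200:350],None,fx=5,fy=5,interpolation=cv2.INTER_CUBIC))
E
```

```text
time_s: 8.63
ee_pos: [0.5696, -0.02, 0.2911]
eef_rot: [3.139, -0.002, 0.057]
force: [-0.3, 0.9, -0.1]
grip_width: 0.0001
[-0.296  0.906 -0.054] [ 3.139 -0.002  0.057] [-0.421 -0.036 -0.347] -0.011789240523185208
```

View pics/s12.png

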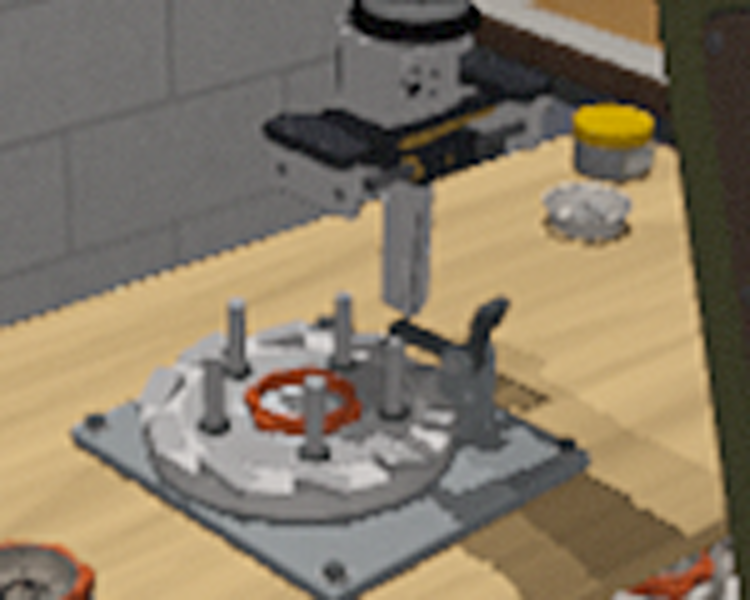

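The nose has gone over: the thumb is upright again at (495,305). I retreat up and sideways, then check.

```bash
python3 -m pendant '[{"rx":0,"ry":0,"rz":0,"tx":0,"ty":0,"tz":-0.7,"grip":1},{"rx":0,"ry":0,"rz":0,"tx":0,"ty":0,"tz":-0.9,"grip":1},{"rx":0,"ry":0,"rz":0,"tx":0,"ty":0,"tz":-0.7,"grip":1},{"rx":0,"ry":0,"rz":0,"tx":0,"ty":0.9,"tz":0,"grip":1},{"rx":0,"ry":0,"rz":0,"tx":-0.4,"ty":0.9,"tz":0,"grip":1},{"rx":0,"ry":0,"rz":0,"tx":-0.4,"ty":0.9,"tz":0,"grip":1},{"rx":0,"ry":0,"rz":0,"tx":-0.4,"ty":0.9,"tz":0,"grip":1},{"rx":0,"ry":0,"rz":0,"tx":-0.4,"ty":0.9,"tz":0,"grip":1}]'
python3 -m pendant '[{"rx":0,"ry":0,"rz":0,"tx":0,"ty":0,"tz":0,"grip":1},{"rx":0,"ry":0,"rz":0,"tx":0,"ty":0,"tz":0,"grip":1}]'; python3 - <<'E'
from station import ctrl; from h import *; import cv2
s=ctrl.camera("scene"); t=ctrl.camera("top")
cv2.imwrite("pics/s13.png",cv2.resize(s["pixels"][150:270,200:350],None,fx=5,fy=5,interpolation=cv2.INTER_CUBIC))
cv2.imwrite("pics/t13.png",cv2.resize(t["pixels"][155:275,200:320],None,fx=5,fy=5,interpolation=cv2.INTER_CUBIC))
E
```

```text
time_s: 9.35
ee_pos: [0.515, -0.2035, 0.3887]
eef_rot: [3.139, -0.002, 0.067]
force: [1.3, -0.2, -0.7]
grip_width: 0.0005
time_s: 9.52
ee_pos: [0.5121, -0.2098, 0.3892]
eef_rot: [3.138, -0.002, 0.06]
force: [0.9, 0.6, 0.0]
grip_width: 0.0007
```

View pics/s13.png

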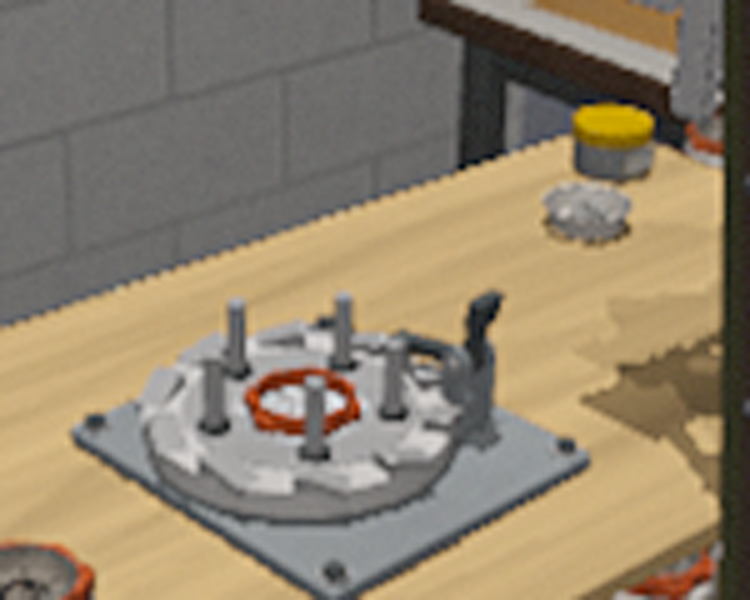

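View pics/t13.png

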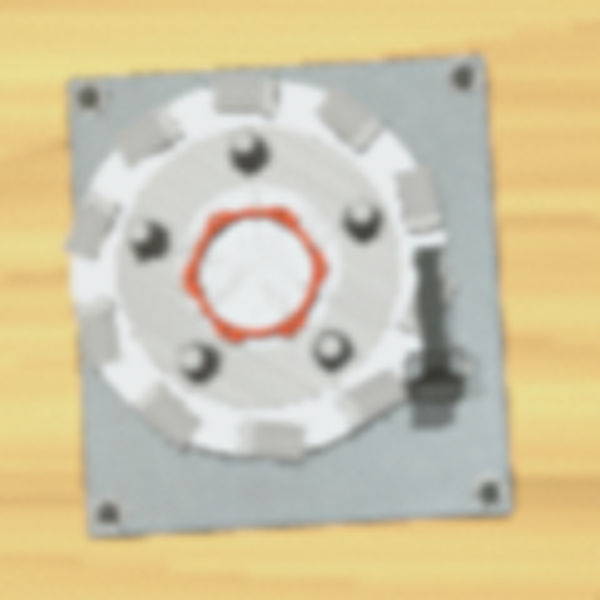

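The pawl looks the same as at the start. I'll compare the pawl region numerically with the first pictures.

```bash
python3 - <<'E'
from station import ctrl; import cv2,numpy as np
for n,(a,b,c,d) in dict(scene=(206,236,276,302),top=(200,243,279,298)).items():
    A=cv2.imread(f"pics/{n}0.png")[a:b,c:d]; B=ctrl.camera(n)["pixels"][a:b,c:d]
    for I in (A,B):
        m=(cv2.cvtColor(I,cv2.COLOR_BGR2GRAY)<75).astype(np.uint8); k=cv2.moments(m,True); print(n,k["m00"],k["m10"]/k["m00"],k["m01"]/k["m00"])
    print(np.abs(A.astype(int)-B).mean())
E
```

```text
scene 99.0 14.212121212121213 12.202020202020202
scene 87.0 15.74712643678161 12.333333333333334
9.554273504273505
top 40.0 7.45 29.2
top 21.0 8.142857142857142 29.80952380952381
16.728682170542637
```

```bash
python3 - <<'E'
from station import ctrl; import cv2,numpy as np
A0=cv2.imread("pics/scene0.png"); B0=ctrl.camera("scene")["pixels"]
for (a,b,c,d) in ((204,222,290,304),(212,226,276,292)):
    A,B=A0[a:b,c:d],B0[a:b,c:d]; r=[]
    for I in (A,B):
        g=cv2.cvtColor(I,cv2.COLOR_BGR2GRAY).astype(float); w=np.clip(110-g,0,60); y,x=np.mgrid[:g.shape[0],:g.shape[1]]; r.append((w.sum(),(w*x).sum()/w.sum(),(w*y).sum()/w.sum()))
    print(np.round(r,2), cv2.phaseCorrelate(*[cv2.cvtColor(I,cv2.COLOR_BGR2GRAY).astype(np.float32) for I in (A,B)]))
A=A0[203:229,272:304];B=B0[203:229,272:304]
cv2.imwrite("pics/cmp.png",cv2.resize(np.hstack([A,B]),None,fx=12,fy=12,interpolation=cv2.INTER_NEAREST))
E
```

```text
[[3219.      5.59   11.06]
 [3216.      5.59   11.06]] ((0.4194976317843606, 0.09046425656987189), 1.0015074460594742)
[[2650.      6.64    7.97]
 [1850.      8.21    8.29]] ((2.9018062386670174, 1.5685872442586284), 0.47522532840569814)
```

View pics/cmp.png

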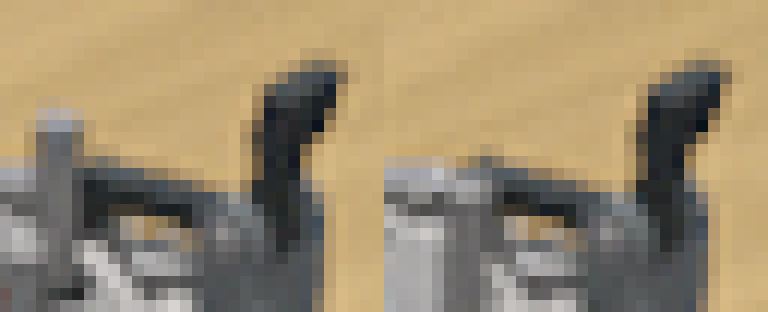

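The thumb's centroid matches the start to within 0.01 px, so the nose is fully down. The leg region differs only because a peg has moved in front of it. I hand in.

```bash
python3 -c "
from station import ctrl
print(ctrl.hand_in())"
```

```text
the job is handed in; nothing more can be done
None
```

I threw the pawl back with the closed fingertips and pushed the wheel one notch backward by peg 1. Then I tipped the pawl down again, backed the arm off and handed the job in at about 10 s. `hand_in()` gives no verdict, so success is judged only from my own checks.

**Last checks:**
- **Wheel:** the turn measured 36.0–36.4° from the peg positions in the top view, taken before the pawl was dropped. The pegs look unchanged in the picture taken afterwards. The target was 36°.
- **Pawl:** the thumb leg's position in the scene view matches the start to within 0.01 px, so the nose is fully down.
- **Ring:** it lies on the wheel within about 5 mm of the centre, judged by eye from the top view.
- **Contact:** the arm ended about 20 cm to the side, touching nothing. Wrist force readings stayed at about 1 N after each move.
- **Other things:** the dish looks unmoved in the last pictures. I did not re-measure the valve, oil bottle or key, but the arm did not come near them after the start.

**Disagreements along the way:**
- The pawl sat a few millimetres off my first pose estimate, so I aimed with an offset.
- The first push on the nose stopped at its balance point, and a light press down took it over.
- A pixel comparison of the whole pawl region differed from the start. I put this down to shadow and a peg now standing in front of the nose leg, since the thumb matches.

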